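# Open the code-locked reference case

### The job

The grey case on the bench is locked by three numbered thumbwheels; its code is 3-8-5, read from left to right. Roll the wheels to the code one at a time, with a light touch and never touching two at once, then slide the red catch fully to the right without forcing it, and push the lid, which springs ajar, up until it stands open by itself. Leave the tools and parts lying around where they are.

Things in the scene. Friction and masses are not known exactly. Their poses are not given: they have to be found in the camera images.
- case: Grey steel lock case that does not shift on the bench, 150 mm deep (x) by 210 mm wide (y), 58 mm high; origin at the centre of its underside, x pointing away from the robot's side to the hinges, y to the left, z up. The front 60 mm (x -75 to -15 mm) is a fixed lock deck, its top 58 mm up, with the three wheels and the catch; behind it (x -13 to 75 mm) is the lid, its top at 58 to 60 mm.
- wheel1: Left thumbwheel, black, 36 mm across and 14 mm wide, knurled, with white digits 0 to 9 round the rim, 36 degrees (11.3 mm of rim) apart; its top stands 9 mm out of a slot in the deck; wheels are 32 mm apart, centre to centre. Origin on its axle, 18 mm below its top, at x -44, y 66, z 49 mm in the case; y along the axle.
- wheel1_turn (a joint): Turn of the left wheel, rad; value / 0.6283 = digit on top, modulo 10 (it turns endlessly); grows when the top of the rim is pushed along case +x. It clicks at each digit and settles in the nearest when let go (it may start half-way). A click takes about 3 N along the rubber rim: a fingertip laid on top with 5 to 14 N and moved along x drags it round; a lighter touch slips.
- wheel1_code (a point): Point on the rim of the left wheel at the middle of its digit 3, the code digit; turns with the wheel.
- wheel1_index (a point): Top of the left wheel between its two yellow pointers, where the digit is read; fixed in the case.
- wheel2: Middle thumbwheel, black, 36 mm across and 14 mm wide, knurled, with white digits 0 to 9 round the rim, 36 degrees (11.3 mm of rim) apart; its top stands 9 mm out of a slot in the deck; wheels are 32 mm apart, centre to centre. Origin on its axle, 18 mm below its top, at x -44, y 34, z 49 mm in the case; y along the axle.
- wheel2_turn (a joint): Turn of the middle wheel, rad; value / 0.6283 = digit on top, modulo 10 (it turns endlessly); grows when the top of the rim is pushed along case +x. It clicks at each digit and settles in the nearest when let go (it may start half-way). A click takes about 3 N along the rubber rim: a fingertip laid on top with 5 to 14 N and moved along x drags it round; a lighter touch slips.
- wheel2_code (a point): Point on the rim of the middle wheel at the middle of its digit 8, the code digit; turns with the wheel.
- wheel2_index (a point): Top of the middle wheel between its two yellow pointers, where the digit is read; fixed in the case.
- wheel3: Right thumbwheel, black, 36 mm across and 14 mm wide, knurled, with white digits 0 to 9 round the rim, 36 degrees (11.3 mm of rim) apart; its top stands 9 mm out of a slot in the deck; wheels are 32 mm apart, centre to centre. Origin on its axle, 18 mm below its top, at x -44, y 2, z 49 mm in the case; y along the axle.
- wheel3_turn (a joint): Turn of the right wheel, rad; value / 0.6283 = digit on top, modulo 10 (it turns endlessly); grows when the top of the rim is pushed along case +x. It clicks at each digit and settles in the nearest when let go (it may start half-way). A click takes about 3 N along the rubber rim: a fingertip laid on top with 5 to 14 N and moved along x drags it round; a lighter touch slips.
- wheel3_code (a point): Point on the rim of the right wheel at the middle of its digit 5, the code digit; turns with the wheel.
- wheel3_index (a point): Top of the right wheel between its two yellow pointers, where the digit is read; fixed in the case.
- catch: Red thumb tab of the lock's catch, 18 mm (x) by 12 mm (y), its top 18 mm above the deck; right of the wheels, 56 mm from the right wheel's centre to its own. Origin at the foot of the tab, at x -44, y -54.5, z 58 mm in the case when locked; axes as the case's. A green dot marks the left end of its track, a red dot the right end.
- catch_slide (a joint): Travel of the catch, m: 0 locked (left) to 0.016 fully over (right, case -y). It takes 4 to 9 N to move and stays where it is left. Fins on it enter a gap in every wheel, so while a wheel is off the code it stops dead after about 2 mm.
- lid: Grey ribbed lid, 88 mm from hinge to front edge, 210 mm wide, 4 mm thick with a 6 mm rim. Origin on the hinge line at the back, x 76, z 50.5 mm in the case; its x axis lies along the case's when shut.
- lid_swing (a joint): Opening of the lid, rad: 0 shut, 1.57 upright, stop at 1.85. Locked until the catch is over by 14 mm; then a spring pin lifts it ajar to about 0.45 (front edge about 90 mm above the bench). A stiff hinge keeps it where it is left; the edge yields to about 1 to 3 N.
- lid_edge (a point): Middle of the lid's front edge, 88 mm from the hinge line; right behind the deck when shut.
- cutters_a: Bystander: red-handled side cutters, 138 mm long; origin at the centre of its underside.
- pliers_a: Bystander: blue-handled pliers, 158 mm long; origin at the centre of its underside.
- driver_b: Bystander: yellow-handled screwdriver, 177 mm long; origin at the centre of its underside.
- terminal_0: Bystander: short green terminal block, 30 mm; origin at the centre of its underside.
- terminal_2: Bystander: longer green terminal block, 40 mm; origin at the centre of its underside.
- pen: Bystander: blue pen, 140 mm; origin at the centre of its underside.

How it is judged:
By the outcome, as a careful person would: the job done as asked, in the order asked, and still so for the second after the job is handed in, with the robot touching nothing.
It also fails if it takes over 64 s, if anything falls off the work surface, if the arm or the gripper's body presses on something with over 40 N, if the wrist force passes 120 N, or if a joint passes its speed limit or range.

### The arm

A 6-joint arm with a two-finger parallel gripper is mounted at the origin on a cart in front of the work surface, level with it; the furniture and walls round the work are solid. World frame = base frame: x ahead of the robot, y to its left, z up, the work surface at z = 0. Lengths are in mm, angles in rad, forces in N, time in s.
With the tool pointing down it reaches from about 400 to 925 mm from the base axis. Payload 12.5 kg.
Tool frame: the origin (TCP) lies midway between the tips of the shut fingers; the grasp point (between the pads) lies 19 mm behind it (env.pinch_z is the z of the grasp point in the tool frame, in mm); z points along the fingers, y is the line along which they close (so a half turn about z gives the same grasp; the last joint's range is limited). The gripper opens to 95 mm and grips with 3 to 60 N. Pads are 20 mm wide; open, the fingers measure 119 mm over their backs; the gripper's body (75 mm by 180 mm) begins 59 mm behind the grasp point.
Start: joints at [-0.106, 0.491, 1.559, -0, 1.092, -0.106], TCP at [625.017, 0.021, 214.661] pointing down, gripper open.
Joint ranges: [-3.1, 3.1], [-0.84, 2.19], [0.05, 2.79], [-1.13, 4.28], [0.06, 2.93], [-2.69, 2.69]. Speed limits (rad/s): [2.22, 2.22, 2.79, 3.14, 3.14, 3.14].

### API

Orientations are given as [roll, pitch, yaw] about the fixed x, y, z axes, in that order (R = Rz(yaw) Ry(pitch) Rx(roll)).
In Python, from cell import env, eyes gives the robot as it stands.
- The arm moves only by the shell command python3 -m inch 'ROWS'. ROWS is JSON, a list of rows, each a list of 3 entries, a list of its own where there are three numbers: the shift along the tool's x, y, z in units of 60 mm (1.0 is 60 mm), then the turn about the tool's z in units of 5 degrees (1.0 is 5 degrees), then the closure, from -1 (fully open) to 1 (shut). In form: [[[tx, ty, tz], turn, claw], ...]. A call has exactly 10 rows; each row shifts and turns the commanded pose from where the row before left it, along the tool's axes as they then stand; what a row does not reach is not made up. A row lasts 1/8 s, in which the tool goes at most 62.5 mm and 10.7 degrees, less where a joint would pass 70% of its speed; a pose out of reach is approached as far as the arm can. A call is refused whole if a number of a shift passes 1 or a number of a turn 1, either way. A call with a gripper value outside its range is refused whole. The fingers move at their own pace and stop on an object; the grip force is fixed at half the most. Time passes only in rows, so rows that do not move let the fingers close, or fill a call up. It gives the time, the measured TCP pose, the force, the opening and the grip force at its end, in the units of the state.
- env.state(): the state, without advancing time (a new reading comes with each control period).
- eyes.read_camera(name): name is "scene" or "side" or "wrist"; returns a dict with "pixels" (384x512x3 uint8, red, green, blue), "fx", "fy", "cx", "cy" (pixels), "extrinsics" (4x4, takes a point from world to camera coordinates). Camera axes: x right, y down, z forward; pixel columns grow to the right and rows downward; lengths in mm; the calibration is good to about 2 mm. A picture is of the moment at which its call begins. There is no depth.
- env.job_done(): hands the job in; it is judged then, once.
Trained networks look in a picture, given as the dict that the camera call returned (one of the last four; its "shot" number tells which), for a name from the list of things; names that differ only in an ending like _2 or _b are one class to them, and where a whole thing is asked for, a point or a joint stands for the part that bears it (a point fixed in the world has none). Each returns a list of dicts, best first, with "score" (0 to 1); they miss things now and then, are a little off and sometimes report something else, mostly with a low value. They report only what shows in the picture. A call takes as long as a camera call.
- eyes.boxes_of(name, picture): "centre" ([row, column] in pixels, amid what is visible of it).
- eyes.cut_out(name, picture): "mask" (384x512 bool, what is visible of it) and "centre" ([row, column] in pixels, amid what is visible of it).
- eyes.spot_point(name, picture): "centre" ([row, column] in pixels: a listed point, or the origin of a listed thing).
The state is a dict: "t": time; "joints": joint angles; "qvel": joint speeds; "tau": joint torques, N m; "eef_pos": TCP position; "tcp_rot": TCP orientation; "ft_force": force on the tool from outside, world axes, zero at the start; "moment": the same for the moment, N m; "opening": opening from 0.0 (shut) to 1.0 (fully open); "grip_force": force on a finger pad.
Only numpy, scipy, OpenCV 4.12 (cv2) and the standard library are available. Lean on these libraries where they do the work, as an engineer would, in place of code of your own. Each camera call takes 0.05 s, during which the arm holds its last target. There are 200 camera calls.

## Working session

There is one attempt and no reset: what is moved stays moved. The work goes in short steps, Python scripts to look and compute and a shell command to move; the robot and the scene stay as the last step left them, time stands still between calls to the robot, and variables do not carry over. Pictures are saved under pics/ and viewed, at most 10 in all, crops included, and the job is handed in when it is done.

```bash
mkdir -p pics; ls
python3 - <<'E'
from cell import env, eyes
import cv2, numpy as np
print(env.state())
for n in ("scene","side","wrist"):
    p=eyes.read_camera(n)
    cv2.imwrite(f"pics/{n}0.png",p["pixels"][:,:,::-1])
    print(n,p["fx"],p["fy"],p["cx"],p["cy"],np.round(p["extrinsics"],3).tolist())
    for o in ["case","wheel1","wheel2","wheel3","catch","lid","lid_edge","wheel1_index","wheel2_index","wheel3_index","wheel1_code","wheel2_code","wheel3_code"]:
        r=eyes.spot_point(o,p); print(o,[(np.round(q["centre"],1).tolist(),round(q["score"],2)) for q in r[:3]])
print(env.state()["t"])
E
```

```text
pics
{'t': 0.0, 'joints': array([-1.05574053e-01,  4.91522243e-01,  1.55947841e+00, -5.20691610e-06,
        1.09173194e+00, -1.05617873e-01]), 'qvel': array([ 0.00187519,  0.00028179,  0.00129782, -0.00021244, -0.00054901,
        0.00061558]), 'tau': array([-9.52334158e-04, -6.12640929e+01, -2.58175153e+01,  6.92750537e-02,
        4.83079045e-02, -1.38641695e-05]), 'eef_pos': array([6.24732142e+02, 6.60612865e-02, 2.14074971e+02]), 'tcp_rot': array([-3.14045857e+00, -1.15582450e-04,  1.57084248e+00]), 'ft_force': array([ 0.04754809, -0.47882403,  0.62778531]), 'moment': array([-0.0382447 , -0.0214539 ,  0.01154344]), 'grip_force': 0.0, 'opening': 0.9996131233533236}
scene 482.83138305136254 482.83138305136254 258.8658015976918 197.71227358084522 [[0.875, -0.484, -0.017, -427.583], [-0.338, -0.584, -0.738, 253.472], [0.347, 0.652, -0.674, 1608.92], [0.0, 0.0, 0.0, 1.0]]
case [([216.3, 262.1], 0.87)]
wheel1 [([205.0, 244.5], 0.57), ([195.2, 248.8], 0.47), ([214.3, 248.3], 0.37)]
wheel2 [([205.0, 244.5], 0.57), ([195.2, 248.8], 0.47), ([214.3, 248.3], 0.37)]
wheel3 [([205.0, 244.5], 
[... 1711 characters left out ...]
54.9], 0.65)]
wheel1 [([139.3, 98.0], 0.92), ([110.4, 94.4], 0.83), ([171.2, 99.2], 0.76)]
wheel2 [([139.3, 98.0], 0.92), ([110.4, 94.4], 0.83), ([171.2, 99.2], 0.76)]
wheel3 [([139.3, 98.0], 0.92), ([110.4, 94.4], 0.83), ([171.2, 99.2], 0.76)]
catch [([222.1, 103.4], 0.74), ([137.0, 96.2], 0.71)]
lid [([172.0, 212.7], 0.77)]
lid_edge [([170.5, 128.1], 0.87)]
wheel1_index [([110.7, 86.0], 0.65)]
wheel2_index [([139.3, 89.2], 0.75), ([347.6, 240.9], 0.2)]
wheel3_index [([172.3, 90.2], 0.75), ([168.8, 212.6], 0.31)]
wheel1_code [([106.6, 93.2], 0.89), ([142.3, 76.5], 0.75), ([174.1, 89.7], 0.62)]
wheel2_code [([139.1, 78.7], 0.71), ([141.1, 96.8], 0.46)]
wheel3_code [([170.8, 87.3], 0.96)]
2.1
```

Run:
```python
import cv2,numpy as np
w=cv2.imread("pics/wrist0.png");s=cv2.imread("pics/side0.png")
a=cv2.resize(w,(800,600)); cv2.imwrite("pics/w_big.png",a)
b=cv2.resize(w[80:250,50:270],None,fx=3.5,fy=3.5,interpolation=3)
cv2.imwrite("pics/w_crop.png",b)
```

```text
(no output)
```

View pics/w_big.png

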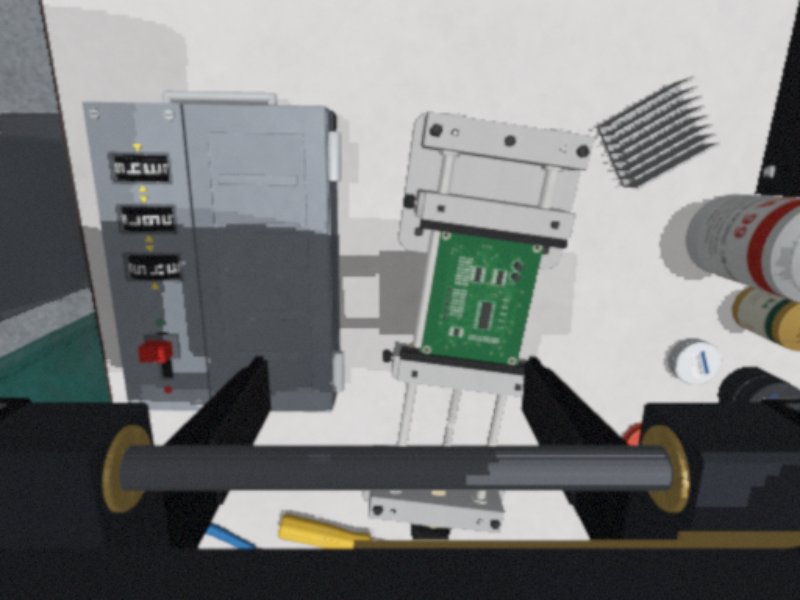

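View pics/w_crop.png

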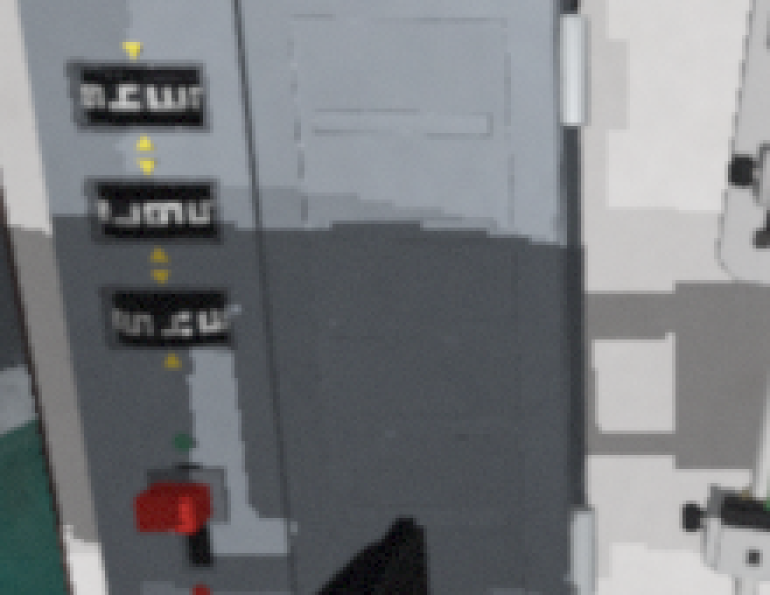

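```bash
cat > geo.py <<'E'
import numpy as np
from scipy.optimize import least_squares
def proj(p,P):
    q=p["extrinsics"][:3,:3]@np.asarray(P,float)+p["extrinsics"][:3,3]
    return np.array([p["fy"]*q[1]/q[2]+p["cy"],p["fx"]*q[0]/q[2]+p["cx"]])  # row,col
def c2w(c,P):
    P=np.asarray(P,float); a=c[2]
    return np.array([c[0]+np.cos(a)*P[0]-np.sin(a)*P[1],c[1]+np.sin(a)*P[0]+np.cos(a)*P[1],P[2]])
def fit(obs,c0=(450,100,0)):  # obs: list of (pic, P_case, rowcol)
    f=lambda c:np.concatenate([proj(p,c2w(c,P))-rc for p,P,rc in obs])
    s=least_squares(f,c0,loss="soft_l1",x_scale=[10,10,.1]); return s.x,f(s.x).reshape(-1,2)
E
python3 - <<'E'
from cell import env,eyes
from geo import *
p=eyes.read_camera("wrist")
cr=lambda u,v:np.array([80+v/3.5,50+u/3.5]); bg=lambda u,v:np.array([v,u])*.64
o=[(p,(-44,66,58),cr(138.5,96)),(p,(-44,34,58),cr(152.5,210)),(p,(-44,2,58),cr(166.5,317)),(p,(-75,105,58),bg(83,102)),(p,(-75,-105,58),bg(128,402))]
c,r=fit(o); print("wrist",c,r.round(1).tolist())
S={"scene":[((-44,66,67),(196.9,238.9)),((-44,2,67),(211.3,248.3)),((76,0,50.5),(199.6,278.5)),((-12,0,60),(207.7,259)),((0,0,0),(216.3,262.1))],
"side":[((-44,66,67),(197.1,234.1)),((-44,2,67),(210,240.8)),((-44,34,67),(202.2,236.5)),((-12,0,60),(208.7,249.3)),((-44,-54.5,58),(223.2,253.9)),((0,0,0),(223.1,258.7))]}
al=list(o)
for n in S:
    q=eyes.read_camera(n); oo=[(q,P,np.array(rc)) for P,rc in S[n]]; c,r=fit(oo); print(n,c,r.round(1).tolist()); al+=oo
c,r=fit(al); print("all",c)
for P in [(-44,66,67),(-44,34,67),(-44,2,67),(-44,-54.5,58),(-44,-30,58),(-12,0,60)]: print(P,c2w(c,P).round(1))
E
```

```text
wrist [ 5.06112546e+02  1.04506266e+01 -2.04203143e-02] [[-0.1, 0.4], [-0.1, 0.4], [0.2, 0.1], [-0.9, -0.7], [5.0, -0.3]]
scene [5.06751625e+02 1.62149396e+01 5.34457102e-02] [[1.5, 2.1], [-2.9, 1.8], [0.2, -0.4], [-0.9, -1.0], [1.0, -1.1]]
side [5.09359853e+02 1.53862851e+01 2.03255917e-01] [[1.0, -1.1], [-1.1, 1.7], [1.2, 1.2], [-0.3, 3.3], [-1.5, -2.5], [0.6, -2.5]]
all [ 5.06065453e+02  1.07641049e+01 -1.53081305e-02]
(-44, 66, 67) [463.1  77.4  67. ]
(-44, 34, 67) [462.6  45.4  67. ]
(-44, 2, 67) [462.1  13.4  67. ]
(-44, -54.5, 58) [461.2 -43.1  58. ]
(-44, -30, 58) [461.6 -18.6  58. ]
(-12, 0, 60) [494.1  10.9  60. ]
```

```bash
python3 -m inch '[[[0,-0.7,0],0,1],[[0,-0.7,0],0,1],[[0,-0.7,0.2],0,1],[[0,-0.6,0.4],0,1],[[0,0,0.5],0,1],[[0,0,0.4],0,1],[[0,0,0],0,1],[[0,0,0],0,1],[[0,0,0],0,1],[[0,0,0],0,1]]'
cat > look.py <<'E'
import sys,cv2
from cell import env,eyes
from geo import *
def look(name,cam="wrist",crop=None,k=1):
    p=eyes.read_camera(cam); im=p["pixels"][:,:,::-1]
    if crop: r0,r1,c0,c1=crop; im=im[r0:r1,c0:c1]
    cv2.imwrite("pics/"+name,cv2.resize(im,None,fx=k,fy=k,interpolation=3)); return p
E
python3 - <<'E'
from look import *
p=look("w1.png",k=1.5)
for n in ["wheel1_index","wheel2_index","wheel3_index","wheel1_code","wheel2_code","wheel3_code"]:
    print(n,[(np.round(q["centre"],1).tolist(),round(q["score"],2)) for q in eyes.spot_point(n,p)[:2]])
print(env.state()["t"])
E
```

```text
t: 3.5
eef_pos: [463.3, 0.0, 125.3]
tcp_rot: [3.14, 0.0, 1.571]
ft_force: [0.2, 0.3, -0.4]
opening: 0.023
grip_force: 0.0
wheel1_index [([108.4, 252.4], 0.9), ([192.5, 288.6], 0.32)]
wheel2_index [([153.3, 250.5], 0.84)]
wheel3_index [([198.6, 249.0], 0.86)]
wheel1_code [([105.3, 264.3], 0.59)]
wheel2_code [([152.0, 232.4], 0.84)]
wheel3_code [([197.5, 245.6], 0.94)]
3.85
```

View pics/w1.png

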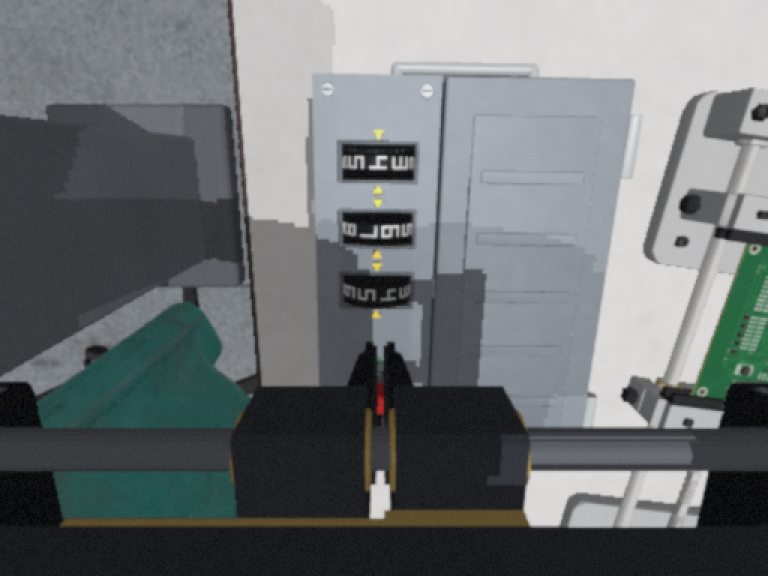

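Run:
```python
import cv2
im=cv2.imread("pics/w1.png")[115:325,320:440]
im=cv2.rotate(im,cv2.ROTATE_90_CLOCKWISE)  # try upright digits
cv2.imwrite("pics/w1c.png",cv2.resize(im,None,fx=3.8,fy=3.8,interpolation=2))
```

```text
(no output)
```

View pics/w1c.png

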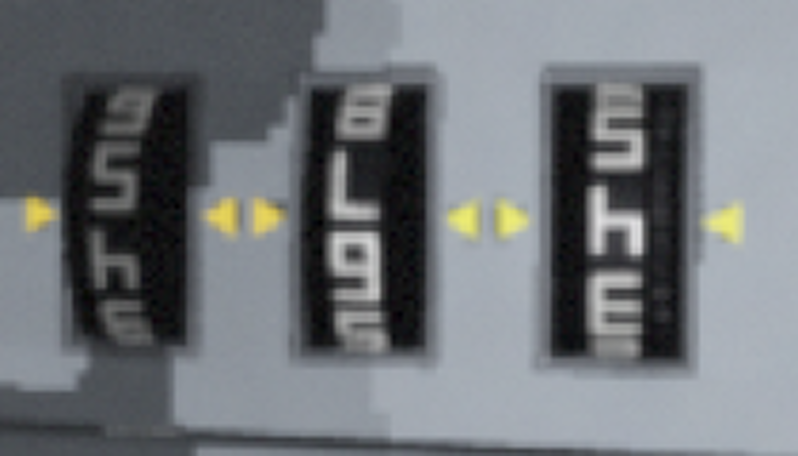

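```bash
python3 - <<'E'
from look import *
p=eyes.read_camera("wrist")
b=lambda u,v:np.array([v,u])/1.5-1/6
o=[(p,(-44,66,58),b(378,161)),(p,(-44,34,58),b(377.5,229)),(p,(-44,2,58),b(376.5,290.5)),(p,(-75,105,58),b(313,74)),(p,(75,105,58),b(633,80))]
c,r=fit(o); print(c,r.round(1).tolist())
E
python3 -m inch '[[[0,0,0],1,1],[[0,0,0],1,1],[[0,0,0],1,1],[[0,0,0],1,1],[[0,0,0],1,1],[[0,0,0],1,1],[[0,0,0],1,1],[[0,0,0],1,1],[[0,0,0],1,1],[[0,0,0],1,1]]'
```

```text
[ 5.05134445e+02  1.00004309e+01 -2.09118038e-02] [[1.1, 0.2], [0.3, -0.3], [0.5, -0.4], [-1.0, -0.7], [-0.4, 4.4]]
t: 5.15
eef_pos: [463.0, 0.0, 124.6]
tcp_rot: [3.142, -0.0, 0.695]
ft_force: [0.4, 0.1, 0.1]
opening: 0.001
grip_force: 0.0
```

```bash
python3 -m inch '[[[0,0,0],1,1],[[0,0,0],1,1],[[0,0,0],1,1],[[0,0,0],1,1],[[0,0,0],1,1],[[0,0,0],1,1],[[0,0,0],1,1],[[0,0,0],1,1],[[0.09,-0.6,0],0.2,1],[[0,-0.68,0],0,1]]'; python3 -m inch '[[[0,0,0.3],0,1],[[0,0,0.3],0,1],[[0,0,0.2],0,1],[[0,0,0.0],0,1],[[0,0,0.03],0,1],[[0,0,0.03],0,1],[[0,0,0.02],0,1],[[0,0,0.02],0,1],[[0,0,0],0,1],[[0,0,0],0,1]]'
```

```text
t: 6.4
eef_pos: [469.5, 77.4, 124.6]
tcp_rot: [-3.142, -0.0, -0.019]
ft_force: [0.7, -0.1, -0.7]
opening: 0.005
grip_force: 0.0
t: 7.65
eef_pos: [469.1, 76.8, 70.7]
tcp_rot: [3.142, -0.0, -0.017]
ft_force: [0.4, -0.1, 0.5]
opening: 0.005
grip_force: 0.0
```

```bash
python3 -m inch '[[[0,0,0.01],0,1],[[0,0,0.01],0,1],[[0,0,0.01],0,1],[[0,0,0.01],0,1],[[0,0,0.01],0,1],[[0,0,0],0,1],[[0,0,0],0,1],[[0,0,0],0,1],[[0,0,0],0,1],[[0,0,0],0,1]]'
```

```text
t: 8.9
eef_pos: [469.1, 76.8, 67.7]
tcp_rot: [3.142, -0.0, -0.017]
ft_force: [-0.4, 0.4, 0.7]
opening: 0.004
grip_force: 0.0
```

```bash
python3 -m inch '[[[0,0,0.005],0,1],[[0,0,0.005],0,1],[[0,0,0.005],0,1],[[0,0,0],0,1],[[0,0,0],0,1],[[0,0,0],0,1],[[0,0,0],0,1],[[0,0,0],0,1],[[0,0,0],0,1],[[0,0,0],0,1]]'
```

```text
t: 10.15
eef_pos: [469.3, 76.8, 67.0]
tcp_rot: [3.142, -0.001, -0.017]
ft_force: [-1.0, -0.2, 3.7]
opening: 0.008
grip_force: 2.5
```

```bash
python3 -m inch '[[[0,0,0.005],0,1],[[0,0,0],0,1],[[-0.02,0,0],0,1],[[-0.02,0,0],0,1],[[-0.02,0,0],0,1],[[-0.02,0,0],0,1],[[-0.02,0,0],0,1],[[0,0,0],0,1],[[0,0,0],0,1],[[0,0,0],0,1]]'
```

```text
t: 11.4
eef_pos: [463.8, 76.9, 66.9]
tcp_rot: [-3.142, -0.002, -0.017]
ft_force: [2.0, -0.5, 7.6]
opening: 0.009
grip_force: 3.7
```

```bash
python3 -m inch '[[[-0.02,0,0],0,1],[[-0.02,0,0],0,1],[[-0.02,0,0],0,1],[[-0.02,0,0],0,1],[[-0.015,0,0],0,1],[[0,0,0],0,1],[[0,0,-0.05],0,1],[[0,0,-0.2],0,1],[[-0.2,0.2,-0.2],0,1],[[-0.8,0.33,-0.4],0,1]]'
python3 - <<'E'
from look import *
p=look("w2.png",crop=(100,384,100,400),k=2.1)
for n in ["wheel1_index","wheel2_index","wheel3_index","wheel1_code","wheel2_code","wheel3_code"]:
    print(n,[(np.round(q["centre"],1).tolist(),round(q["score"],2)) for q in eyes.spot_point(n,p)[:2]])
c=(505.3,10,-.021)
for y in (66,34,2): print(proj(p,c2w(c,(-44,y,67))).round(1), proj(p,c2w(c,(-44-18*np.sin(.6283),y,49+18*np.cos(.6283)))).round(1))
E
```

```text
t: 12.65
eef_pos: [396.6, 45.6, 117.9]
tcp_rot: [3.142, -0.0, -0.017]
ft_force: [-0.8, 0.1, 0.7]
opening: 0.005
grip_force: 0.0
wheel1_index [([127.0, 206.0], 0.91), ([127.5, 209.8], 0.71)]
wheel2_index [([127.5, 252.5], 0.63)]
wheel3_index []
wheel1_code [([126.0, 203.9], 0.67), ([127.3, 294.8], 0.45)]
wheel2_code [([146.0, 254.9], 0.81)]
wheel3_code [([133.5, 298.1], 0.9), ([128.3, 374.7], 0.62)]
[127.  204.9] [142.1 206.2]
[127.2 251.8] [142.2 251.8]
[127.3 298.6] [142.4 297.3]
```

```bash
python3 -m inch '[[[0.5,0,0],0,1],[[0.45,0,0],0,1],[[0,0,0.35],0,1],[[0,0,0.3],0,1],[[0,0,0.1],0,1],[[0,0,0.04],0,1],[[0,0,0.02],0,1],[[0,0,0.01],0,1],[[0,0,0],0,1],[[0,0,0],0,1]]'
```

```text
t: 14.25
eef_pos: [454.0, 45.3, 68.4]
tcp_rot: [3.142, -0.0, -0.017]
ft_force: [1.0, 0.1, 0.4]
opening: 0.004
grip_force: 0.0
```

View pics/w2.png

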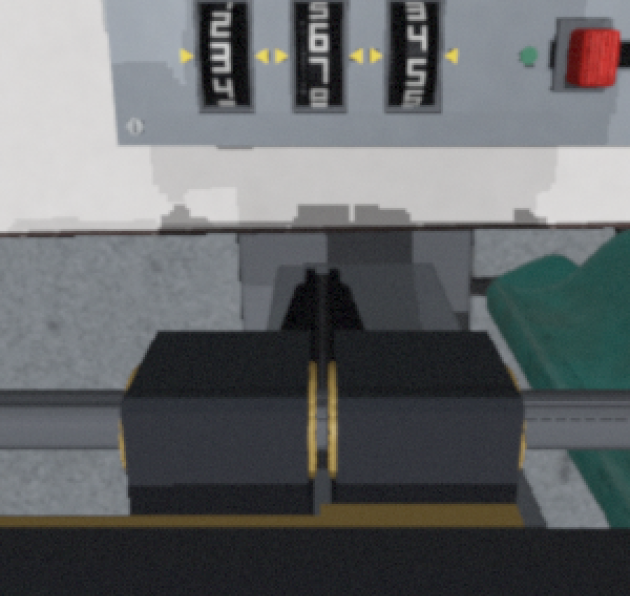

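```bash
python3 -m inch '[[[0,0,0.015],0,1],[[0,0,0.01],0,1],[[0,0,0.007],0,1],[[0,0,0],0,1],[[0.02,0,0],0,1],[[0.02,0,0],0,1],[[0.02,0,0],0,1],[[0.02,0,0],0,1],[[0,0,0],0,1],[[0,0,0],0,1]]'
```

```text
t: 15.5
eef_pos: [458.9, 45.2, 66.8]
tcp_rot: [3.142, -0.001, -0.017]
ft_force: [-1.9, -0.7, 9.1]
opening: 0.003
grip_force: 4.9
```

```bash
python3 -m inch '[[[0.03,0,0],0,1],[[0.03,0,0],0,1],[[0.03,0,0],0,1],[[0.03,0,0],0,1],[[0.03,0,0],0,1],[[0.03,0,0],0,1],[[0.02,0,0],0,1],[[0,0,0],0,1],[[0,0,-0.05],0,1],[[0,0,-0.3],0,1]]';  python3 -m inch '[[[-0.4,0,-0.4],0,1],[[-0.8,0.53,-0.1],0,1],[[0,0,0],0,1],[[0,0,0],0,1],[[0,0,0],0,1],[[0,0,0],0,1],[[0,0,0],0,1],[[0,0,0],0,1],[[0,0,0],0,1],[[0,0,0],0,1]]'
python3 - <<'E'
from look import *
p=eyes.read_camera("wrist")
for n in ["wheel1_code","wheel2_code","wheel3_code"]:
    print(n,[(np.round(q["centre"],1).tolist(),round(q["score"],2)) for q in eyes.spot_point(n,p)[:2]])
c=(505.3,10,-.021)
for y in (66,34,2): print(proj(p,c2w(c,(-44,y,67))).round(1), proj(p,c2w(c,(-44-18*np.sin(.6283),y,49+18*np.cos(.6283)))).round(1))
E
```

```text
t: 16.75
eef_pos: [470.2, 45.0, 86.9]
tcp_rot: [-3.142, 0.002, -0.018]
ft_force: [-0.3, 0.3, -0.6]
opening: 0.007
grip_force: 0.0
t: 18.0
eef_pos: [398.2, 14.5, 117.3]
tcp_rot: [3.142, -0.0, -0.017]
ft_force: [-0.4, -0.5, -0.1]
opening: 0.007
grip_force: 0.0
wheel1_code [([127.7, 157.8], 0.75)]
wheel2_code [([131.0, 209.2], 0.85)]
wheel3_code [([137.1, 256.3], 0.82)]
[130.2 159.2] [145.2 161.8]
[130.3 206.1] [145.3 207.4]
[130.4 253. ] [145.4 253. ]
```

```bash
python3 -m inch '[[[0.5,0.01,0],0,1],[[0.5,0,0],0,1],[[0,0,0.35],0,1],[[0,0,0.3],0,1],[[0,0,0.1],0,1],[[0,0,0.04],0,1],[[0,0,0.02],0,1],[[0,0,0.005],0,1],[[0,0,0],0,1],[[0,0,0],0,1]]'
```

```text
t: 19.45
eef_pos: [458.2, 12.8, 68.6]
tcp_rot: [3.142, -0.0, -0.017]
ft_force: [-0.3, 1.0, 0.8]
opening: 0.004
grip_force: 0.0
```

```bash
python3 -m inch '[[[0,0,0.015],0,1],[[0,0,0.01],0,1],[[0,0,0.009],0,1],[[0,0,0],0,1],[[0.02,0,0],0,1],[[0.02,0,0],0,1],[[0.02,0,0],0,1],[[0.02,0,0],0,1],[[0.015,0,0],0,1],[[0,0,0],0,1]]'
```

```text
t: 20.7
eef_pos: [463.8, 12.7, 66.8]
tcp_rot: [3.142, -0.0, -0.017]
ft_force: [-2.9, 0.6, 9.7]
opening: 0.001
grip_force: 5.0
```

```bash
python3 -m inch '[[[0,0,0],0,1],[[0,0,-0.05],0,1],[[0,0,-0.3],0,1],[[-0.4,0,-0.4],0,1],[[-0.7,0,-0.1],0,1],[[0,0,0],0,1],[[0,0,0],0,1],[[0,0,0],0,1],[[0,0,0],0,1],[[0,0,0],0,1]]';  python3 - <<'E'
from look import *
p=look("w3.png",crop=(80,200,130,400),k=2.9)
for n in ["wheel1_code","wheel2_code","wheel3_code","catch"]:
    print(n,[(np.round(q["centre"],1).tolist(),round(q["score"],2)) for q in eyes.spot_point(n,p)[:2]])
c=(505.3,10,-.021)
for y in (66,34,2): print(proj(p,c2w(c,(-44,y,67))).round(1))
print(proj(p,c2w(c,(-44,-54.5,58))).round(1))
E
```

```text
t: 21.95
eef_pos: [398.0, 13.9, 117.2]
tcp_rot: [-3.142, 0.0, -0.017]
ft_force: [0.8, -0.4, 0.0]
opening: 0.005
grip_force: 0.0
wheel1_code [([129.7, 156.7], 0.66)]
wheel2_code [([132.4, 206.5], 0.59)]
wheel3_code [([131.1, 253.0], 0.85)]
catch [([129.1, 334.1], 0.86)]
[130.  158.2]
[130.1 205.2]
[130.2 252.1]
[129.4 331.8]
```

View pics/w3.png

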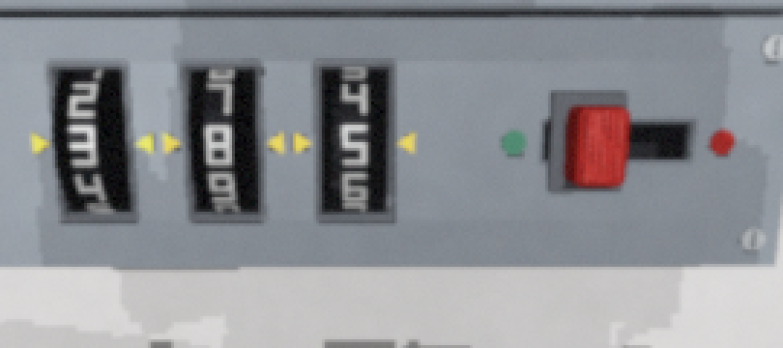

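```bash
python3 -m inch '[[[0.5,0.2,0],0,1],[[0.54,0.31,0],0,1],[[0,0,0],0,1],[[0,0,0.4],0,1],[[0,0,0.35],0,1],[[0,0,0.1],0,1],[[0,0,0.03],0,1],[[0,0,0],0,1],[[0,0.03,0],0,1],[[0,0,0],0,1]]'
```

```text
t: 23.45
eef_pos: [459.8, -19.8, 64.9]
tcp_rot: [3.141, -0.001, -0.018]
ft_force: [0.0, 0.3, 0.0]
opening: 0.002
grip_force: 0.0
```

```bash
python3 -m inch '[[[0,0.02,0],0,1],[[0,0.02,0],0,1],[[0,0.02,0],0,1],[[0,0.02,0],0,1],[[0,0.02,0],0,1],[[0,0,0],0,1],[[0,0,0],0,1],[[0,0,0],0,1],[[0,0,0],0,1],[[0,0,0],0,1]]'
```

```text
t: 24.7
eef_pos: [459.6, -25.6, 64.6]
tcp_rot: [3.142, -0.0, -0.017]
ft_force: [-0.5, -0.2, 0.0]
opening: 0.008
grip_force: 0.0
```

```bash
python3 -m inch '[[[0,0.02,0],0,1],[[0,0.02,0],0,1],[[0,0.02,0],0,1],[[0,0.02,0],0,1],[[0,0.02,0],0,1],[[0,0.02,0],0,1],[[0,0,0],0,1],[[0,0,0],0,1],[[0,0,0],0,1],[[0,0,0],0,1]]'
```

```text
t: 25.95
eef_pos: [459.4, -32.8, 64.6]
tcp_rot: [3.142, -0.0, -0.017]
ft_force: [1.5, 2.8, -0.4]
opening: 0.003
grip_force: 1.5
```

```bash
python3 -m inch '[[[0,0.02,0],0,1],[[0,0.02,0],0,1],[[0,0.02,0],0,1],[[0,0.02,0],0,1],[[0,0.02,0],0,1],[[0,0.02,0],0,1],[[0,0.02,0],0,1],[[0,0.02,0],0,1],[[0,0.02,0],0,1],[[0,0,0],0,1]]'
```

```text
t: 27.2
eef_pos: [459.2, -43.8, 64.6]
tcp_rot: [3.141, -0.0, -0.017]
ft_force: [0.1, 1.0, -0.5]
opening: 0.005
grip_force: 0.7
```

```bash
python3 -m inch '[[[0,0.01,0],0,1],[[0,0.01,0],0,1],[[0,0.01,0],0,1],[[0,0.01,0],0,1],[[0,0.01,0],0,1],[[0,0.01,0],0,1],[[0,0,0],0,1],[[0,0,0],0,1],[[0,0,0],0,1],[[0,0,0],0,1]]'
```

```text
t: 28.45
eef_pos: [459.1, -46.2, 64.6]
tcp_rot: [-3.14, 0.0, -0.018]
ft_force: [2.1, 14.4, -0.4]
opening: 0.005
grip_force: 7.4
```

```bash
python3 -m inch '[[[0,-0.05,0],0,1],[[0,-0.1,0],0,1],[[0,-0.1,-0.4],0,1],[[0,0,-0.5],0,1],[[-0.4,-0.2,0],0,1],[[-0.6,0,0],0,1],[[0,0,0],0,1],[[0,0,0],0,1],[[0,0,0],0,1],[[0,0,0],0,1]]';  python3 - <<'E'
from look import *
q=look("w4.png",k=1.2)
p=look("s4.png","side",crop=(150,270,190,330),k=5)
for a in (p,q):
  for n in ["catch","lid_edge"]:
    print(n,[(np.round(q["centre"],1).tolist(),round(q["score"],2)) for q in eyes.spot_point(n,a)[:2]])
c=(505.3,10,-.021)
for a in (p,q):
 for y in (-54.5,-70.5): print(proj(a,c2w(c,(-44,y,58))).round(1))
 for t in (0,.45): print("lid",proj(a,c2w(c,(76-88*np.cos(t),0,50.5+88*np.sin(t)))).round(1))
E
```

```text
t: 29.7
eef_pos: [400.1, -19.3, 118.4]
tcp_rot: [3.142, -0.0, -0.017]
ft_force: [0.2, -0.1, 0.7]
opening: 0.005
grip_force: 0.0
catch [([225.8, 247.8], 0.49)]
lid_edge [([196.8, 254.5], 0.87)]
catch [([131.8, 307.2], 0.67)]
lid_edge [([60.2, 197.7], 0.92)]
[222.  245.2]
[225.3 246.6]
lid [211.8 251.5]
lid [200.5 254.3]
[133.2 284.9]
[133.3 307.3]
lid [ 86.3 208.5]
lid [ 66.7 199.1]
```

View pics/w4.png

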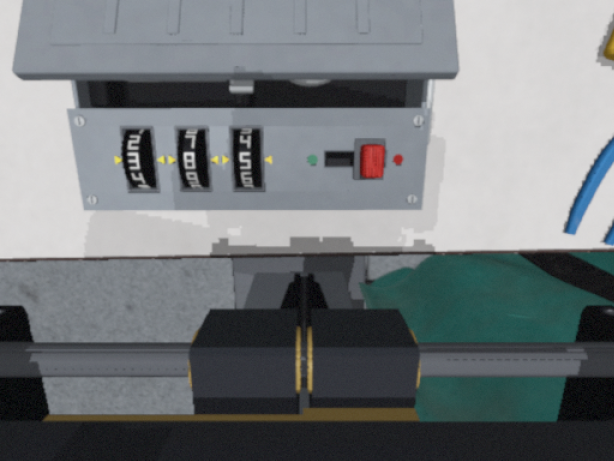

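```bash
python3 -m inch '[[[0.6,-0.21,0],0,1],[[0.6,0,0],0,1],[[0,0,0.3],0,1],[[0,0,0.3],0,1],[[0,0,0],0,1],[[0.1,0,0],0,1],[[0.1,0,0],0,1],[[0.05,0,0],0,1],[[0,0,0],0,1],[[0,0,0],0,1]]'
```

```text
t: 31.25
eef_pos: [486.7, -8.1, 82.6]
tcp_rot: [-3.142, 0.0, -0.017]
ft_force: [0.5, -0.6, 0.2]
opening: 0.007
grip_force: 0.0
```

```bash
python3 -m inch '[[[0.08,0,0],0,1],[[0.08,0,-0.02],0,1],[[0.05,0,-0.07],0,1],[[0.05,0,-0.07],0,1],[[0.06,0,-0.07],0,1],[[0.07,0,-0.07],0,1],[[0,0,0],0,1],[[0,0,0],0,1],[[0,0,0],0,1],[[0,0,0],0,1]]'
```

```text
t: 32.5
eef_pos: [504.1, -8.1, 100.6]
tcp_rot: [-3.141, 0.014, -0.017]
ft_force: [-31.1, -2.3, 25.7]
opening: 0.005
grip_force: 15.6
```

```bash
python3 -m inch '[[[-0.1,0,0],0,1],[[-0.1,0,0],0,1],[[-0.1,0,0],0,1],[[-0.1,0,0],0,1],[[0,0,0],0,1],[[0,0,0],0,1],[[0,0,0],0,1],[[0,0,0],0,1],[[0,0,0],0,1],[[0,0,0],0,1]]';  python3 - <<'E'
from look import *
p=look("s5.png","side",crop=(130,270,180,340),k=4.2)
q=eyes.read_camera("wrist")
c=(505.3,10,-.021)
for a in (p,q):
  n="lid_edge"
  print(n,[(np.round(q["centre"],1).tolist(),round(q["score"],2)) for q in eyes.spot_point(n,a)[:2]])
  for t in (0.2,.3,.45,.6,.75,.9): print("lid",t,proj(a,c2w(c,(76-88*np.cos(t),0,50.5+88*np.sin(t)))).round(1))
E
```

```text
t: 33.75
eef_pos: [486.3, -8.1, 100.6]
tcp_rot: [3.142, -0.0, -0.017]
ft_force: [-0.1, 0.2, 0.0]
opening: 0.008
grip_force: 0.0
lid_edge [([191.1, 257.6], 0.59)]
lid 0.2 [206.8 252. ]
lid 0.3 [204.2 252.7]
lid 0.45 [200.5 254.3]
lid 0.6 [196.9 256.6]
lid 0.75 [193.5 259.3]
lid 0.9 [190.4 262.6]
lid_edge [([199.6, 221.0], 0.78), ([257.4, 131.6], 0.39)]
lid 0.2 [214.9 225.2]
lid 0.3 [216.1 224. ]
lid 0.45 [215.3 222.1]
lid 0.6 [211.  219.9]
lid 0.75 [202.5 217.5]
lid 0.9 [189.1 215. ]
```

View pics/s5.png

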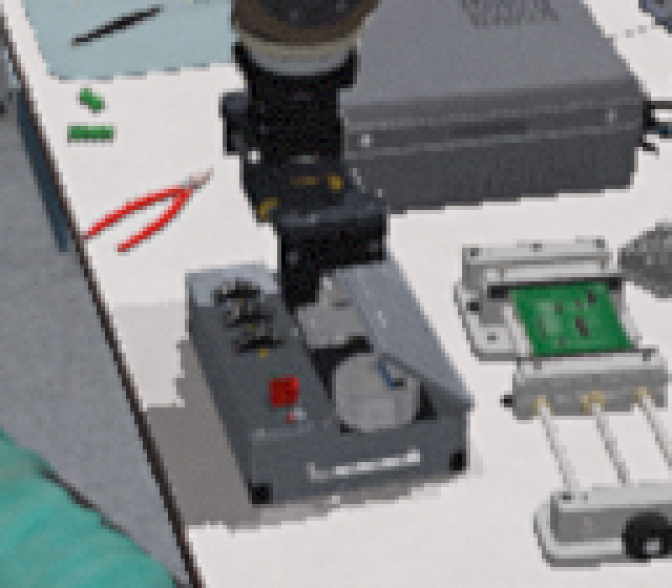

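```bash
python3 -m inch '[[[0.1,0,0.24],0,1],[[0.1,0,0],0,1],[[0.1,0,-0.08],0,1],[[0.07,0,-0.1],0,1],[[0.07,0,-0.1],0,1],[[0,0,0],0,1],[[0,0,0],0,1],[[0,0,0],0,1],[[0,0,0],0,1],[[0,0,0],0,1]]'
```

```text
t: 35.2
eef_pos: [512.6, -8.6, 102.9]
tcp_rot: [3.142, -0.0, -0.017]
ft_force: [-1.0, 0.2, 0.1]
opening: 0.009
grip_force: 0.0
```

```bash
python3 -m inch '[[[0.07,0,-0.06],0,1],[[0.07,0,-0.06],0,1],[[0.07,0,-0.05],0,1],[[0.07,0,-0.04],0,1],[[0.07,0,-0.03],0,1],[[0,0,0],0,1],[[0,0,0],0,1],[[0,0,0],0,1],[[0,0,0],0,1],[[0,0,0],0,1]]'
```

```text
t: 36.45
eef_pos: [533.7, -8.9, 117.4]
tcp_rot: [-3.142, -0.0, -0.017]
ft_force: [0.4, 0.7, 0.7]
opening: 0.008
grip_force: 0.0
```

```bash
cat > lid.py <<'E'
from look import *
c=(505.3,10,-.021)
for cam in ("side","scene"):
  a=eyes.read_camera(cam)
  print(cam,[(np.round(q["centre"],1).tolist(),round(q["score"],2)) for q in eyes.spot_point("lid_edge",a)[:2]])
  print([(t,proj(a,c2w(c,(76-88*np.cos(t),0,50.5+88*np.sin(t)))).round(1).tolist()) for t in (.75,.9,1.05,1.2,1.35,1.57,1.7)])
E
python3 lid.py
```

```text
side [([181.8, 268.7], 0.48)]
[(0.75, [193.5, 259.3]), (0.9, [190.4, 262.6]), (1.05, [187.7, 266.3]), (1.2, [185.5, 270.3]), (1.35, [183.7, 274.6]), (1.57, [182.2, 281.0]), (1.7, [181.9, 284.8])]
scene [([184.8, 272.8], 0.52)]
[(0.75, [195.4, 263.9]), (0.9, [192.6, 266.3]), (1.05, [190.1, 269.0]), (1.2, [187.8, 271.9]), (1.35, [185.9, 275.0]), (1.57, [183.7, 279.7]), (1.7, [182.9, 282.5])]
```

```bash
python3 -m inch '[[[0.08,0,-0.02],0,1],[[0.08,0,-0.02],0,1],[[0.08,0,-0.01],0,1],[[0.08,0,0],0,1],[[0.08,0,0],0,1],[[0.08,0,0],0,1],[[0.08,0,0],0,1],[[0.08,0,0],0,1],[[0.08,0,0],0,1],[[0,0,0],0,1]]'; python3 lid.py
```

```text
t: 37.9
eef_pos: [577.3, -9.7, 120.3]
tcp_rot: [3.142, -0.0, -0.017]
ft_force: [-1.2, -0.9, 0.6]
opening: 0.008
grip_force: 0.0
side [([181.7, 284.6], 0.67)]
[(0.75, [193.5, 259.3]), (0.9, [190.4, 262.6]), (1.05, [187.7, 266.3]), (1.2, [185.5, 270.3]), (1.35, [183.7, 274.6]), (1.57, [182.2, 281.0]), (1.7, [181.9, 284.8])]
scene [([180.6, 281.9], 0.76)]
[(0.75, [195.4, 263.9]), (0.9, [192.6, 266.3]), (1.05, [190.1, 269.0]), (1.2, [187.8, 271.9]), (1.35, [185.9, 275.0]), (1.57, [183.7, 279.7]), (1.7, [182.9, 282.5])]
```

```bash
python3 -m inch '[[[-0.2,0,0],0,1],[[-0.5,0,0],0,1],[[-0.7,0,-0.3],0,1],[[-0.8,0,-0.4],0,1],[[-0.7,0,-0.4],0,1],[[0,0,0],0,1],[[0,0,0],0,1],[[0,0,0],0,1],[[0,0,0],0,1],[[0,0,0],0,1]]'; python3 lid.py; python3 -c "
from look import *
a=look('w6.png',k=1.2)
for n in ['wheel1_code','wheel2_code','wheel3_code','catch']: print(n,[(np.round(q['centre'],1).tolist(),round(q['score'],2)) for q in eyes.spot_point(n,a)[:2]])
c=(505.3,10,-.021)
for P in [(-44,66,67),(-44,34,67),(-44,2,67),(-44,-70.5,58)]: print(proj(a,c2w(c,P)).round(1))
"
```

```text
t: 39.35
eef_pos: [403.0, -6.6, 185.9]
tcp_rot: [-3.141, 0.001, -0.017]
ft_force: [0.3, 0.3, 0.3]
opening: 0.008
grip_force: 0.0
side [([179.1, 286.1], 0.88)]
[(0.75, [193.5, 259.3]), (0.9, [190.4, 262.6]), (1.05, [187.7, 266.3]), (1.2, [185.5, 270.3]), (1.35, [183.7, 274.6]), (1.57, [182.2, 281.0]), (1.7, [181.9, 284.8])]
scene [([182.8, 284.4], 0.73)]
[(0.75, [195.4, 263.9]), (0.9, [192.6, 266.3]), (1.05, [190.1, 269.0]), (1.2, [187.8, 271.9]), (1.35, [185.9, 275.0]), (1.57, [183.7, 279.7]), (1.7, [182.9, 282.5])]
wheel1_code []
wheel2_code [([131.1, 196.9], 0.78), ([81.2, 231.3], 0.39)]
wheel3_code [([127.6, 228.8], 0.83), ([129.6, 155.6], 0.19)]
catch [([130.1, 307.9], 0.66), ([128.1, 158.0], 0.5)]
[130.3 158.2]
[130.4 193.9]
[130.5 229.6]
[129.9 308.8]
```

View pics/w6.png

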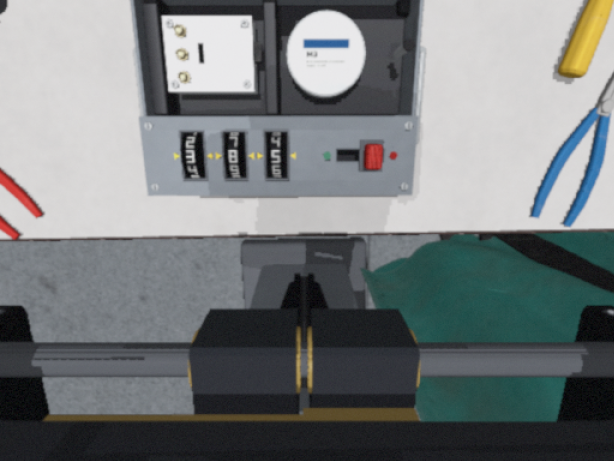

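The picture shows the wheels reading 3-8-5 at (193,155), (235,155) and (276,155). The catch is fully right at (372,155), and the lid stands open clear of the opening. The gripper is touching nothing.

```bash
python3 -c "
from cell import env
print(env.job_done())"
```

```text
the job is handed in; nothing more can be done
None
```

The job is handed in at about 40 s: the wheels read 3-8-5, the catch is fully right, and the lid stands open at about 1.7 rad with nothing touching it. The catch met its end stop at about 14 N, and the first lid push jammed briefly at about 40 N on the fingers (I backed off and re-did it); no verdict was returned.

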